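Set the sled's length stop to the blue flag

ROBOT

A 6-joint arm with a two-finger parallel gripper is mounted at the origin on the work surface. World frame = base frame: x ahead of the robot, y to its left, z up, the work surface at z = 0. Lengths are in m, angles in rad, forces in N, time in s.
With the tool pointing down it reaches from about 0.35 to 0.85 m from the base axis. Payload 8.1 kg.
Tool frame: the origin (TCP) lies at the very end of the fingers, on their centre line; the grasp point (between the pads) lies 19 mm behind it; x points along the fingers, y is the direction in which the jaws open and shut, and the axes are right-handed (so a half turn about x gives the same grasp; the last joint's range is limited). The gripper opens to 93 mm and grips with 3 to 60 N. Pads are 15 mm wide; open, the fingers measure 128 mm over their backs; the gripper's body (75 mm by 188 mm) begins 65 mm behind the grasp point.
Start: joints at [-1.418, 0.13, 1.488, -0, 1.523, -0.085], TCP at [0.141, -0.583, 0.219] pointing down, gripper open.
Joint ranges: [-2.96, 2.96], [-0.89, 2.26], [0.02, 2.5], [-1.34, 4.48], [0, 2.73], [-2.66, 2.66]. Speed limits (rad/s): [2.39, 2.39, 2.79, 3.14, 3.14, 3.14].

INTERFACE

Orientations are given as a rotation vector (axis times angle).
In Python, from plant import * gives the robot as it stands. The module is installed in compiled form; this text tells all that it offers.
- The arm moves only by the tool apply_moves, never from a script. Its argument "series" is a list of rows, each an object with "jaw": the gripper's target within -1 to 1 (shut at 1, half-way at 0, fully open at -1); "linear": the shift along the tool's x, y, z normalised to -1 to 1, where 1 is 0.6 m, a list of three; "roll": the turn about the tool's x normalised to -1 to 1, where 1 is 30 degrees. A call has 1 to 20 rows; each row is the pose to reach, as a shift and turn from the pose measured when the call began, along the tool's axes at that moment; what a row does not reach only later rows make up. A row lasts 1/8 s, in which the tool goes at most 62.5 mm and 10.7 degrees, less where a joint would pass 70% of its speed; a pose out of reach is approached as far as the arm can. A call with a number of a shift or a turn outside -1 to 1 is refused whole. A call with a gripper value outside its range is refused whole. The fingers move at their own pace and stop on an object; "force" is the grip in N (left out, the last holds). Time passes only in rows, so rows that repeat a pose let the fingers close. It gives the time, the measured TCP pose, the force and the opening at its end, in the units of the state.
- read_state(): the state, without advancing time (a new reading comes with each control period).
- read_camera(name): name is "side" or "top" or "wrist"; returns a dict with "pixels" (480x640x3 uint8, blue, green, red), "intrinsics" (3x3 intrinsics, pixels), "rvec" (rotation vector, rad) and "tvec" (3), from world to camera coordinates, as OpenCV has them; the wrist camera has in their place "tool_from_camera" (4x4, takes a point from camera to tool coordinates, whose origin is the TCP and whose axes are the tool frame's). Camera axes: x right, y down, z forward; pixel columns grow to the right and rows downward; lengths in m; the calibration is good to about 2 mm. The wrist camera is an equidistant fisheye: a pixel r from the principal point sees the ray r / f radians off the axis. A picture is of the moment at which its call begins: read the wrist's pose just before it. There is no depth.
- close_job(): hands the job in, once; it reports no verdict.
The state is a dict: "t": time; "q": joint angles; "dq": joint speeds; "joint_torque": joint torques, N m; "tool_pos": TCP position; "orientation": TCP orientation; "force": force on the tool from outside, world axes, zero at the start; "wrist_torque": the same for the moment, N m; "opening": finger opening in m.
Only numpy, scipy, OpenCV 4.12 (cv2) and the standard library are available. Lean on these libraries where they do the work, as an engineer would, in place of code of your own. Each camera call takes 0.05 s, during which the arm holds its last target. There are 200 camera calls.

TASK

Set the length stop on the crosscut sled for the blue cutting length: back off its yellow wing nut anticlockwise by hand, a good quarter turn (the nut stays on), then take the stop by its black grip and slide it along the rail until you feel its ball click into the notch at the blue flag. Keep hold of the grip there, with the stop sitting in the notch: finish while holding it, ready for the first board to be butted up, and leave the things lying about undisturbed.

Things in the scene. Friction and masses are not known exactly. Their poses are not given: they have to be found in the camera images.
- sled: plywood crosscut sled, heavy, does not move: base 300 x 660 x 18 mm (x -150..150, y -360..300), origin on the bench; x away from the robot (turned up to 0.2 rad), y left, along the fence. The fence is 36 mm thick, 78 mm high, its middle at x = -115 mm. A dark guard block stands at its right end towards the robot (y -323..-247, x -203..-133, 62 mm high)
- rail_mid (a point): middle of the top face of the aluminium stop rail that lies along the fence's top: 36 mm wide, y -244..244 mm, top face 90 mm above the bench, end caps 6 mm higher; axes as the sled's. Three 8 mm wide notches are milled across its near edge at y = -115, +55 and +125 mm from here, one abreast of each flag
- flag_blue: blue plastic flag clipped to the fence's near face (fixed), marking one notch; which flag is at which notch changes. Level leaf 32 x 18 mm with a white centre line, 28 to 61 mm towards -x from the origin, its top 7 mm above it. Origin on the rail's centre line at its top face, abreast of the notch; axes as the sled's. Ball in that notch: the stop's pointer has y = 0 in this frame
- flag_green: green plastic flag clipped to the fence's near face (fixed), marking one notch; which flag is at which notch changes. Level leaf 32 x 18 mm with a white centre line, 28 to 61 mm towards -x from the origin, its top 7 mm above it. Origin on the rail's centre line at its top face, abreast of the notch; axes as the sled's. Ball in that notch: the stop's pointer has y = 0 in this frame
- flag_red: red plastic flag clipped to the fence's near face (fixed), marking one notch; which flag is at which notch changes. Level leaf 32 x 18 mm with a white centre line, 28 to 61 mm towards -x from the origin, its top 7 mm above it. Origin on the rail's centre line at its top face, abreast of the notch; axes as the sled's. Ball in that notch: the stop's pointer has y = 0 in this frame
- stop_pointer (a point): near end of the black pointer line on top of the sliding length stop, at the middle of its near edge, 23 mm from the rail's centre line towards -x, 106 mm above the bench; axes as the sled's. Along y it is level with the stop's ball
- stop_middle (a point): middle of the stop's top face, 106 mm above the bench: aluminium carriage 46 mm wide, 134 mm long, an arm down the fence's far face. Slides along y only, 155 mm each way from the rail's middle; 2 to 3 N friction with the nut slack, over 25 N when tight. A spring ball under it drops 2 mm into each notch: within 3 mm it pulls itself to the notch's middle and stays; some 10 to 15 N along the rail pull it out
- stop_grip: black plastic grip fixed on the stop, an upright block 14 mm (x, across the rail) x 30 mm (y, along the rail) x 34 mm high, origin at the middle of its foot on the stop's top face (106 mm above the bench), on the rail's centre line, 42 mm to the left (+y) of the pointer. Take it from above, across x or y
- clamp_nut_grip (a point): middle of the wings of the yellow wing nut that clamps the stop: a bar 46 mm long (x of this frame) x 11 mm thick (y), from 11 mm below to 9 mm above this point, over a steel hub 22 mm across and 10 mm high. On the rail's centre line, 42 mm to the right (-y) of the pointer, 127 mm above the bench. Turns about the vertical
- clamp_nut (a joint): turn of the wing nut in rad: 0 is tight, grows anticlockwise seen from above; the pad comes off the rail at about 0.9, the nut stops at 2.2. Friction about 0.2 N m, stays where it is left. It starts between 0 and 0.12, with the wings' x axis 0.8 to 1.05 rad anticlockwise from the sled's x axis
- board: planed hardwood board 70 x 280 x 18 mm lying on the sled's base beyond the fence; origin under its centre, y along its length
- offcut: dark strip of wood 30 x 150 x 18 mm lying on the sled's base near its far brace; origin under its centre, y along its length
- glue: yellow glue bottle with orange cap, 60 mm across, 170 mm tall, standing on the bench to the left; origin under its centre
- tape: yellow tape measure 68 x 34 x 70 mm on the bench to the left; origin under its centre
- square: try square lying on the bench to the left, dark wooden stock 100 x 18 x 20 mm along its x with the origin under its centre, steel blade 150 mm to its +y
- push_block: red push block with a black handle, 240 x 75 x 93 mm, on the bench to the right; origin under its centre, x along its length

How it is judged:
On the way, in this order (a step that is already met when the one before it is completed fails the run):
1. the wing nut is backed off far enough to free the stop (value of joint clamp_nut above 0.9 rad), for 0.1 s.
2. the stop sits in the notch at the blue flag, held by its grip (y of stop_pointer in the frame of flag_blue between -0.002 and 0.002 m and contact force between the fingers and stop_grip above 4 N), for 0.3 s.
At the end, for the whole second after the job is handed in: the wing nut is slack (more than 0.9 rad from tight), the stop's pointer is within 2 mm of the blue flag's notch along the rail and at rest, and the fingers hold the stop's black grip (more than 4 N on it) (all of step 2 and value of joint clamp_nut above 0.9 rad and linear speed of stop_grip below 0.01 m/s); the arm keeps its last pose, push and grip.
It fails at once if the board or the offcut on the sled, or a tool or bottle on the bench, is disturbed (moved more than 25 mm) (distance of any of board, offcut, glue, tape, square, push_block from where it was at the start of the episode above 0.025 m).
It also fails if it takes over 56 s, if anything falls off the work surface, if the arm or the gripper's body presses on something with over 40 N, if the wrist force passes 120 N, or if a joint passes its speed limit or range.

## Working session

There is one attempt and no reset: what is moved stays moved. The work goes in short steps, Python scripts to look and compute and a tool call to move; the robot and the scene stay as the last step left them, time stands still between calls to the robot, and variables do not carry over. Pictures are saved under pics/ and viewed, about 8 in all and at most 12, crops included, and the job is handed in when it is done.

Besides the shell and the picture viewer there is one more tool, called after "Emit:" as name(argument=value, ...) on one line, values as JSON. apply_moves: Moves the arm, as the interface text tells. Its arguments: {"type":"object","properties":{"series":{"type":"array"},"force":{"type":"number"}},"required":["series"]}

```bash
mkdir -p pics
cat > h.py <<'E'
from plant import *
import numpy as np, cv2
from scipy.spatial.transform import Rotation as R
def snap(n,f):
    c=read_camera(n); cv2.imwrite('pics/'+f,c['pixels']); np.savez('pics/'+f+'.npz',**c); return c
def ray(c,u,v,z):
    p=cv2.undistortPoints(np.array([[[u,v]]],float),c['intrinsics'],None)[0,0]
    Rm=cv2.Rodrigues(np.array(c['rvec'],float))[0]; t=np.array(c['tvec'],float).ravel()
    o=-Rm.T@t; d=Rm.T@np.array([p[0],p[1],1]); return o+d*(z-o[2])/d[2]
E
python3 - <<'E'
from h import *
s=read_state(); print(s)
for n in('top','side'):
    c=snap(n,n+'1.png'); print(c['intrinsics'],-cv2.Rodrigues(np.array(c['rvec']))[0].T@np.array(c['tvec']).ravel())
E
```

```text
{'t': 0.0, 'q': array([-1.41845255e+00,  1.31133073e-01,  1.48927220e+00, -6.68583829e-06,
        1.52303558e+00, -8.53874827e-02]), 'dq': array([ 5.34308515e-04, -1.09198381e-03, -4.43481797e-05, -7.35665792e-04,
        1.46242905e-04,  1.65233267e-03]), 'joint_torque': array([ 1.12205951e-03, -5.59847546e+01, -4.91754270e+01,  7.68102380e-02,
        3.57192254e-02, -1.63923669e-04]), 'tool_pos': array([ 0.14123719, -0.58254299,  0.21760815]), 'orientation': array([ 2.09599306,  0.25227997, -2.09613774]), 'force': array([-0.03066746, -0.2108755 , -1.00470231]), 'wrist_torque': array([0.02174456, 0.00312719, 0.03144423]), 'opening': 0.09310310487187301}
[[610.08722823   0.         301.11563129]
 [  0.         610.08722823 245.70162345]
 [  0.           0.           1.        ]] [ 0.24053633 -0.04929788  1.72486063]
[[607.81848716   0.         317.76936042]
 [  0.         607.81848716 245.93275287]
 [  0.           0.           1.        ]] [0.06948171 0.91105232 1.17165192]
```

View pics/top1.png

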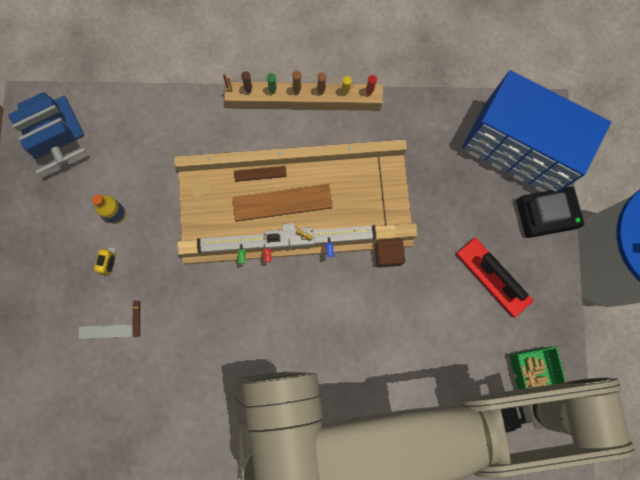

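View pics/side1.png

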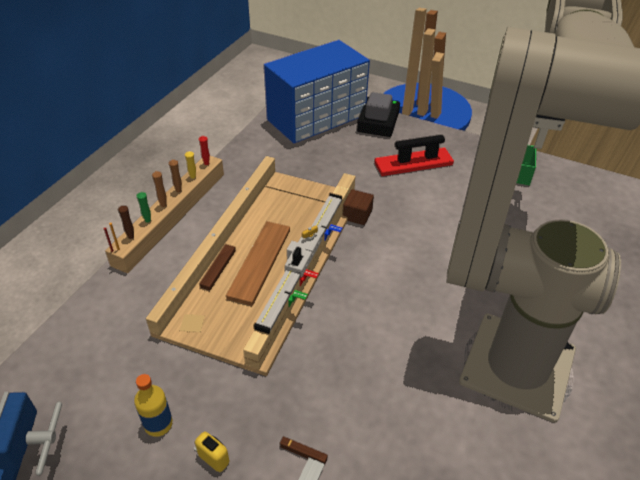

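The top view shows the stop at about (290,235), with the nut at about (304,233) and the grip at about (273,238). The flags are green (242,256), red (267,255) and blue (330,250), so blue is the right-hand notch. I'll zoom in on this next.

Run:
```python
from h import *
c=dict(np.load('pics/top1.png.npz'));s=dict(np.load('pics/side1.png.npz'))
a=cv2.resize(c['pixels'][205:275,190:390],None,fx=4,fy=4,interpolation=cv2.INTER_CUBIC)
b=cv2.resize(s['pixels'][185:335,245:365],None,fx=2,fy=2,interpolation=cv2.INTER_CUBIC)
o=np.zeros((580,800,3),np.uint8);o[:280]=a;o[280:580,:240]=b
cv2.imwrite('pics/crop.png',o)
hsv=cv2.cvtColor(c['pixels'],cv2.COLOR_BGR2HSV)[240:268,225:345]
for n,lo,hi in(('g',50,75),('r',0,5),('r2',172,180),('b',108,125)):
    m=(hsv[...,0]>=lo)&(hsv[...,0]<=hi)&(hsv[...,1]>150)&(hsv[...,2]>60)
    y,x=np.nonzero(m)
    if len(x): print(n,len(x),x.mean()+225,y.mean()+240,ray(c,x.mean()+225,y.mean()+240,.095).round(4))
for u,v in((198,243),(376,232)): print(ray(c,u,v,.095))
```

```text
g 25 240.76 253.88 [0.5134 0.114  0.095 ]
r 73 266.8493150684931 254.46575342465752 [0.5129 0.0433 0.095 ]
b 52 329.1538461538462 248.67307692307693 [ 0.5315 -0.1253  0.095 ]
[0.54158369 0.23110042 0.095     ]
[ 0.57962624 -0.25279999  0.095     ]
```

View pics/crop.png

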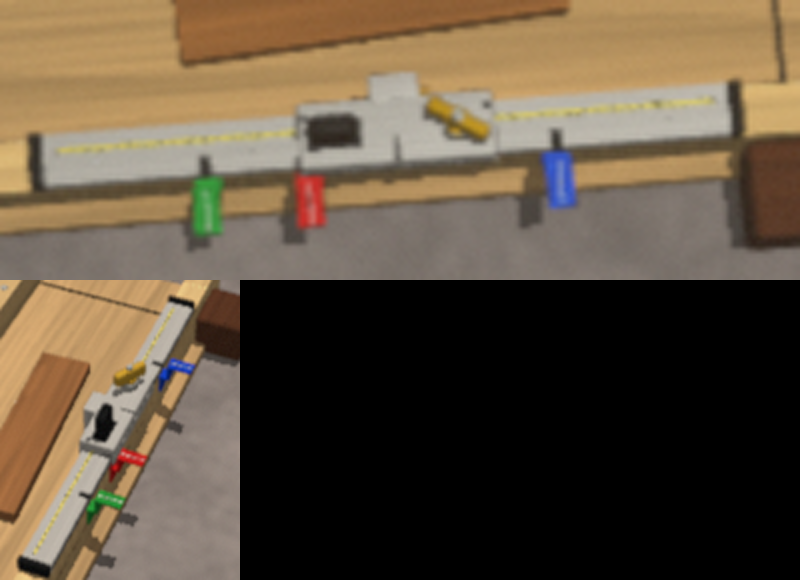

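Run:
```python
from h import *
c=dict(np.load('pics/top1.png.npz'))
f=lambda x,y,z: ray(c,190+x/4-.4,205+y/4-.4,z)
L=f(37,160,.096);Rr=f(735,109,.096); d=L-Rr; ya=d/np.linalg.norm(d); th=np.arctan2(-ya[0],ya[1]); mid=(L+Rr)/2
print('len',np.linalg.norm(d),'th',th,'mid',mid)
ex=np.array([np.cos(th),np.sin(th)]);ey=np.array([-np.sin(th),np.cos(th)])
for n,p in dict(grip=f(334,131,.14),nut=f(457,117,.136),ptr=f(399,160,.106),blue=f(560,180,.097),red=f(311,201,.097),green=f(207,206,.097),notchb=f(556,148,.09),w1=f(428,103,.136),w2=f(488,132,.136)).items():
    r=p[:2]-mid[:2]; print(n,p.round(4),'rail',(r@ex).round(4),(r@ey).round(4))
s=read_state();M=R.from_rotvec(s['orientation']).as_matrix();print(M.round(3))
c=read_camera('wrist');print(c['tool_from_camera'],c['intrinsics'])
```

```text
len 0.47579450300354353 th 0.0898728212511125 mid [ 0.55837148 -0.00851471  0.096     ]
grip [0.5516 0.0254 0.14  ] rail -0.0037 0.0344
nut [ 0.5631 -0.0559  0.136 ] rail 0.0004 -0.0476
ptr [ 0.539  -0.0173  0.106 ] rail -0.0201 -0.007
blue [ 0.5286 -0.1265  0.097 ] rail -0.0403 -0.1148
red [0.5115 0.0418 0.097 ] rail -0.0421 0.0543
green [0.507 0.112 0.097] rail -0.0403 0.1246
notchb [ 0.5519 -0.1239  0.09  ] rail -0.0168 -0.1144
w1 [ 0.5723 -0.0365  0.136 ] rail 0.0113 -0.0291
w2 [ 0.5533 -0.0766  0.136 ] rail -0.0112 -0.0674
[[-0.     0.236 -0.972]
 [ 0.002 -0.972 -0.236]
 [-1.    -0.002 -0.   ]]
[[-2.35559211e-04 -3.01030780e-01  9.53614395e-01 -1.66918485e-01]
 [ 9.99999972e-01 -9.49835237e-05  2.17033469e-04  4.79418708e-04]
 [ 2.52439012e-05  9.53614419e-01  3.01030794e-01 -8.48314355e-02]
 [ 0.00000000e+00  0.00000000e+00  0.00000000e+00  1.00000000e+00]] [[371.64829954   0.         317.67286074]
 [  0.         371.64829954 241.07448789]
 [  0.           0.           1.        ]]
```

Emit:
apply_moves(series=[{"jaw":-1,"linear":[0,-0.686,-0.89],"roll":-1},{"jaw":-1,"linear":[0,-0.686,-0.89],"roll":-1},{"jaw":-1,"linear":[0,-0.686,-0.89],"roll":-1},{"jaw":-1,"linear":[0,-0.686,-0.89],"roll":-1},{"jaw":-1,"linear":[0,-0.686,-0.89],"roll":-1},{"jaw":-1,"linear":[0,-0.686,-0.89],"roll":-1},{"jaw":-1,"linear":[0,-0.686,-0.89],"roll":-1},{"jaw":-0.5,"linear":[0,-0.686,-0.89],"roll":-1},{"jaw":-0.5,"linear":[0,-0.686,-0.89],"roll":-1},{"jaw":-0.5,"linear":[0,-0.686,-0.89],"roll":-1},{"jaw":-0.5,"linear":[0,-0.686,-0.89],"roll":-1},{"jaw":-0.5,"linear":[0,-0.686,-0.89],"roll":-1},{"jaw":-0.5,"linear":[0,-0.686,-0.89],"roll":-1},{"jaw":-0.5,"linear":[0,-0.686,-0.89],"roll":-1}], force=30)

```text
t: 1.9
tool_pos: [0.5627, -0.058, 0.2185]
orientation: [1.777, 0.711, -1.777]
force: [1.0, -0.5, -0.5]
opening: 0.0696
```

Run:
```python
from h import *
s=read_state();M=R.from_rotvec(s['orientation']).as_matrix();print(s['t'],s['q'],s['tool_pos'],s['opening'],M.round(3))
c=snap('wrist','w1.png');np.savez('pics/w1s.npz',M=M,p=s['tool_pos'])
```

```text
1.9 [-1.94013905e-01  3.86764396e-02  1.58544340e+00  1.03844218e-03
  1.51813959e+00  6.16773260e-01] [ 0.56272784 -0.05798995  0.21845957] 0.0696193447517715 [[-0.     0.689 -0.725]
 [ 0.001 -0.725 -0.689]
 [-1.    -0.001 -0.   ]]
```

View pics/w1.png

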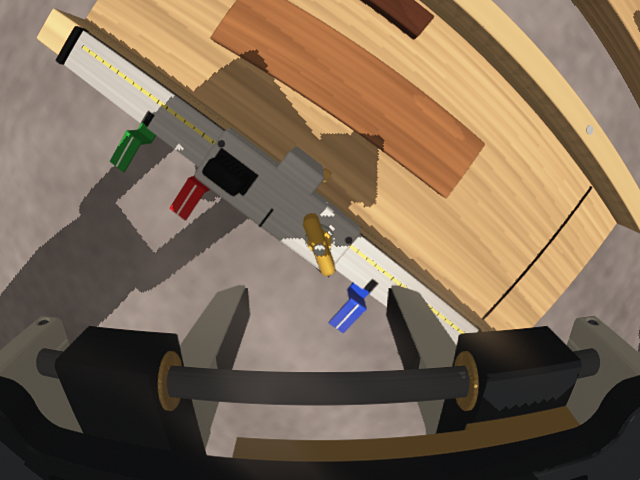

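```bash
cat >> h.py <<'E'
def wray(c,M,p,u,v,z):
    K=c['intrinsics'];d=np.array([u-K[0,2],v-K[1,2]]);r=np.linalg.norm(d);a=r/K[0,0]
    T=c['tool_from_camera'];w=M@T[:3,:3]@np.r_[d/r*np.sin(a),np.cos(a)];o=p+M@T[:3,3]
    return o+w*(z-o[2])/w[2]
E
python3 - <<'E'
from h import *
c=dict(np.load('pics/w1.png.npz'));s=np.load('pics/w1s.npz')
f=lambda u,v,z:wray(c,s['M'],s['p'],u,v,z)
a,b=f(312,217,.136),f(328,272,.136);print('wing',a,b,(a+b)/2,np.linalg.norm(a-b),np.arctan2(*(a-b)[1::-1]))
print('grip',f(230,172,.14),'ptr',f(261,225,.106),'blue',f(349,308,.097),'capL',f(70,45,.096))
o=c['pixels'][190:300,250:410];cv2.imwrite('pics/w1c.png',cv2.resize(o,None,fx=5,fy=5,interpolation=cv2.INTER_CUBIC))
E
```

```text
wing [ 0.57728621 -0.03956262  0.136     ] [ 0.55547266 -0.07601945  0.136     ] [ 0.56637944 -0.05779104  0.136     ] 0.042484489451282664 1.0315989427942327
grip [0.56294084 0.02284364 0.14      ] ptr [ 0.53943356 -0.01959513  0.106     ] blue [ 0.53279374 -0.1250263   0.097     ] capL [0.538845   0.22422454 0.096     ]
```

View pics/w1c.png

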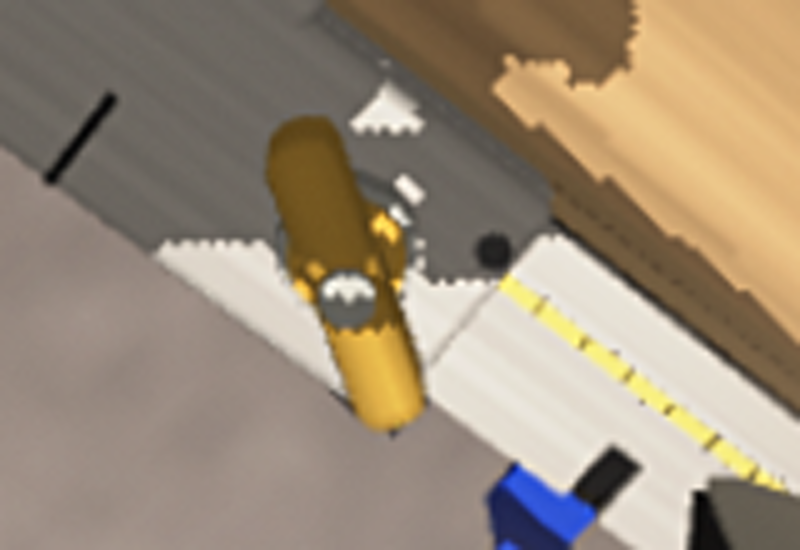

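The wrist view agrees with the top view: the wings' middle is at about (0.5645, -0.0575), at an angle of 1.06. I'll go down over them and close.

Emit:
apply_moves(series=[{"jaw":-0.5,"linear":[0.05,0.0015,-0.003],"roll":-0.57},{"jaw":-0.5,"linear":[0.12,0.0015,-0.003],"roll":-0.57},{"jaw":-0.5,"linear":[0.166,0.0015,-0.003],"roll":-0.57},{"jaw":-0.3,"linear":[0.166,0.0015,-0.003],"roll":-0.57},{"jaw":1,"linear":[0.166,0.0015,-0.003],"roll":-0.57},{"jaw":1,"linear":[0.166,0.0015,-0.003],"roll":-0.57},{"jaw":1,"linear":[0.166,0.0015,-0.003],"roll":-0.57},{"jaw":1,"linear":[0.166,0.0015,-0.003],"roll":-0.57},{"jaw":1,"linear":[0.166,0.0015,-0.003],"roll":-0.57}], force=30)

```text
t: 3.08
tool_pos: [0.5648, -0.0573, 0.1191]
orientation: [1.577, 0.923, -1.576]
force: [-0.0, 0.1, 0.5]
opening: 0.0147
```

Run:
```python
from h import *
s=read_state();M=R.from_rotvec(s['orientation']).as_matrix();print(s['t'],s['q'],s['tool_pos'],s['opening'],M[:,1],s['force'],s['wrist_torque'])
```

```text
3.075 [-1.92157811e-01  1.12332612e-01  1.69253202e+00  1.12168917e-03
  1.33693895e+00  3.20091677e-01] [ 0.56476893 -0.05730091  0.11914287] 0.014684723108156009 [ 8.71516664e-01 -4.90365587e-01 -5.43664517e-04] [-0.04212924  0.05502328  0.51979727] [-0.00715929 -0.06610207  0.03379983]
```

Emit:
apply_moves(series=[{"jaw":1,"linear":[0,0,0],"roll":0},{"jaw":1,"linear":[0,0,0],"roll":0},{"jaw":1,"linear":[0,0,0],"roll":-0.2},{"jaw":1,"linear":[0,0,0],"roll":-0.4},{"jaw":1,"linear":[0,0,0],"roll":-0.6},{"jaw":1,"linear":[0,0,0],"roll":-0.8},{"jaw":1,"linear":[0,0,0],"roll":-1},{"jaw":1,"linear":[0,0,0],"roll":-1}])

```text
t: 4.08
tool_pos: [0.5637, -0.057, 0.1189]
orientation: [1.2, 1.218, -1.201]
force: [-5.8, 2.6, 4.7]
opening: 0.0106
```

Run:
```python
from h import *
s=read_state();M=R.from_rotvec(s['orientation']).as_matrix();print(s['t'],np.arctan2(M[1,1],M[0,1]),s['tool_pos'],s['opening'],s['force'],s['wrist_torque'])
```

```text
4.075 0.012478669900584124 [ 0.5636832  -0.05695505  0.11893951] 0.01063794989212244 [-5.77766823  2.62272451  4.66871061] [0.32876872 1.20753726 0.03852759]
```

Emit:
apply_moves(series=[{"jaw":1,"linear":[0,0,0],"roll":-0.2},{"jaw":1,"linear":[0,0,0],"roll":-0.4},{"jaw":1,"linear":[0,0,0],"roll":-0.6},{"jaw":1,"linear":[0,0,0],"roll":-0.8},{"jaw":1,"linear":[0,0,0],"roll":-1},{"jaw":1,"linear":[0,0,0],"roll":-1}])

```text
t: 4.82
tool_pos: [0.563, -0.0571, 0.1189]
orientation: [0.805, 1.421, -0.806]
force: [-5.4, -0.5, 3.8]
opening: 0.0107
```

Emit:
apply_moves(series=[{"jaw":1,"linear":[0,0,0],"roll":-0.2},{"jaw":1,"linear":[0,0,0],"roll":-0.4},{"jaw":1,"linear":[0,0,0],"roll":-0.55},{"jaw":1,"linear":[0,0,0],"roll":-0.55},{"jaw":1,"linear":[0,0,0],"roll":-0.55}])

```text
t: 5.45
tool_pos: [0.5627, -0.0574, 0.1189]
orientation: [0.585, 1.495, -0.585]
force: [-5.2, -1.6, 4.4]
opening: 0.0105
```

Run:
```python
from h import *
s=read_state();M=R.from_rotvec(s['orientation']).as_matrix();print(s['t'],np.arctan2(M[1,1],M[0,1]),s['tool_pos'],s['opening'],s['force'],s['wrist_torque'])
```

```text
5.45 0.8233423306664546 [ 0.56272369 -0.05735412  0.11892089] 0.010533370198667609 [-5.2064928  -1.64465576  4.43326398] [-0.13806941  0.76680607  0.00679797]
```

Emit:
apply_moves(series=[{"jaw":-0.2,"linear":[0,0,0],"roll":0},{"jaw":-0.2,"linear":[0,0,0],"roll":0},{"jaw":-0.2,"linear":[0,0,0],"roll":0},{"jaw":-0.2,"linear":[0,0,0],"roll":0},{"jaw":-0.2,"linear":[-0.08,0,0],"roll":0},{"jaw":-0.2,"linear":[-0.16,0,0],"roll":0},{"jaw":-0.2,"linear":[-0.16,0.094,-0.104],"roll":-1},{"jaw":-0.2,"linear":[-0.16,0.094,-0.104],"roll":-1},{"jaw":-0.2,"linear":[-0.16,0.094,-0.104],"roll":-1},{"jaw":-0.2,"linear":[-0.16,0.094,-0.104],"roll":-1},{"jaw":-0.2,"linear":[-0.16,0.094,-0.104],"roll":-1}])

```text
t: 6.82
tool_pos: [0.5558, 0.0261, 0.215]
orientation: [0.179, 1.568, -0.178]
force: [-0.6, -0.3, -0.1]
opening: 0.0558
```

Run:
```python
from h import *
s=read_state();M=R.from_rotvec(s['orientation']).as_matrix();print(s['t'],np.arctan2(M[1,1],M[0,1]),s['tool_pos'],s['opening'],s['force'])
c=snap('wrist','w2.png');np.savez('pics/w2s.npz',M=M,p=s['tool_pos'])
```

```text
6.825 1.343177437641973 [0.55579625 0.02606841 0.21503867] 0.05583237286152107 [-0.55659891 -0.32175592 -0.08785197]
```

View pics/w2.png

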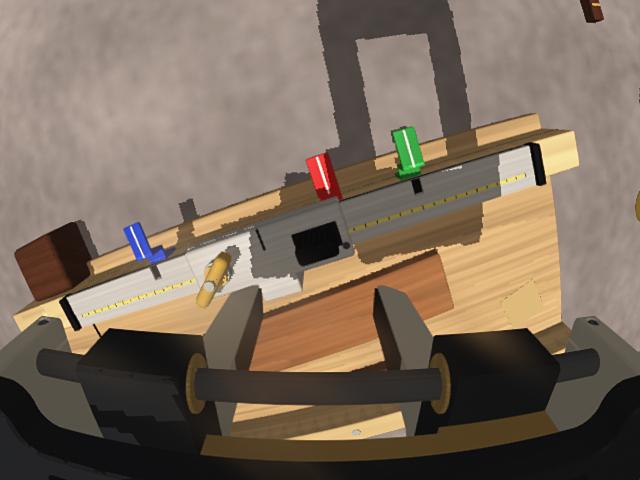

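Run:
```python
from h import *
c=dict(np.load('pics/w2.png.npz'));s=np.load('pics/w2s.npz')
f=lambda u,v,z:wray(c,s['M'],s['p'],u,v,z)
a,b=f(224,256,.136),f(204,302,.136);print('wing',a,b,(a+b)/2,np.linalg.norm(a-b),np.arctan2(*(a-b)[1::-1]))
print('grip',f(316,238,.14),f(318,243,.14),'ptr',f(257,230,.106),'blue',f(138,243,.097),'red',f(321,176,.097),'green',f(407,151,.097))
L,Q=f(538,164,.096),f(71,313,.096);print('caps',L,Q,np.arctan2(-(L-Q)[0],(L-Q)[1]))
o=c['pixels'][200:290,190:360];cv2.imwrite('pics/w2c.png',cv2.resize(o,None,fx=4.5,fy=4.5,interpolation=cv2.INTER_CUBIC))
```

```text
wing [ 0.54519246 -0.04087933  0.136     ] [ 0.57734998 -0.06837525  0.136     ] [ 0.56127122 -0.05462729  0.136     ] 0.04230995269630191 2.434180825862408
grip [0.54583724 0.02693184 0.14      ] [0.54962722 0.02745358 0.14      ] ptr [ 0.53909574 -0.01882718  0.106     ] blue [ 0.52753192 -0.12898012  0.097     ] red [0.51073741 0.03887836 0.097     ] green [0.50561863 0.10859269 0.097     ]
caps [0.53650254 0.22668229 0.096     ] [ 0.58003626 -0.24341976  0.096     ] 0.09234147169900563
```

View pics/w2c.png

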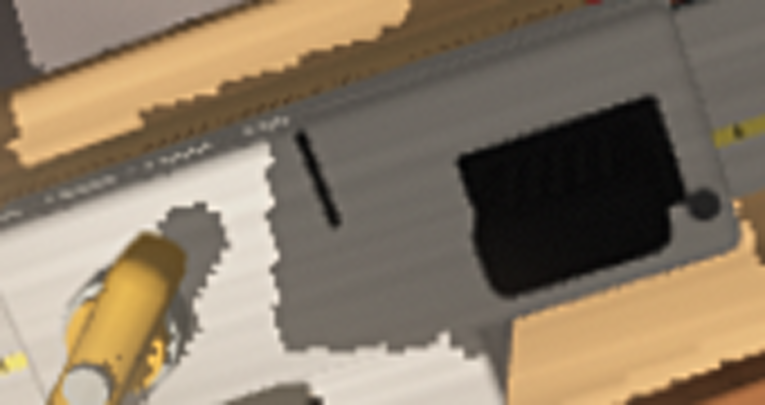

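Emit:
apply_moves(series=[{"jaw":-0.2,"linear":[0,0,0],"roll":-0.3},{"jaw":-0.2,"linear":[0.05,0,0],"roll":-0.605},{"jaw":-0.2,"linear":[0.1,0,0],"roll":-0.605},{"jaw":-0.2,"linear":[0.15,0,0],"roll":-0.605},{"jaw":-0.2,"linear":[0.173,0,0],"roll":-0.605},{"jaw":-0.2,"linear":[0.173,0,0],"roll":-0.605},{"jaw":1,"linear":[0.173,0,0],"roll":-0.605},{"jaw":1,"linear":[0.173,0,0],"roll":-0.605},{"jaw":1,"linear":[0.173,0,0],"roll":-0.605},{"jaw":1,"linear":[0.173,0,0],"roll":-0.605},{"jaw":1,"linear":[0.173,0,0],"roll":-0.605},{"jaw":1,"linear":[0.173,0,0],"roll":-0.605}], force=25)

```text
t: 8.38
tool_pos: [0.556, 0.0257, 0.1122]
orientation: [-0.07, 1.573, 0.071]
force: [0.1, -2.6, 6.2]
opening: 0.0297
```

Run:
```python
from h import *
s=read_state();M=R.from_rotvec(s['orientation']).as_matrix();print(s['t'],np.arctan2(M[1,1],M[0,1]),s['tool_pos'],s['opening'],s['force'],M[:,1:].round(4))
```

```text
8.375 1.660296574146612 [0.55600914 0.02571122 0.1122064 ] 0.029697039800185364 [ 0.08071387 -2.60810019  6.24883465] [[-8.94e-02  9.96e-01]
 [ 9.96e-01  8.94e-02]
 [ 9.00e-04 -2.80e-03]]
```

Emit:
apply_moves(series=[{"jaw":1,"linear":[0,-0.01,0],"roll":0},{"jaw":1,"linear":[0,-0.03,0],"roll":0},{"jaw":1,"linear":[0,-0.055,0],"roll":0},{"jaw":1,"linear":[0,-0.08,0],"roll":0},{"jaw":1,"linear":[0,-0.105,0],"roll":0},{"jaw":1,"linear":[0,-0.13,0],"roll":0},{"jaw":1,"linear":[0,-0.15,0],"roll":0},{"jaw":1,"linear":[0,-0.16,0],"roll":0},{"jaw":1,"linear":[0,-0.167,0],"roll":0},{"jaw":1,"linear":[0,-0.167,0],"roll":0},{"jaw":1,"linear":[0,-0.167,0],"roll":0}])

```text
t: 9.75
tool_pos: [0.5654, -0.0742, 0.1122]
orientation: [-0.07, 1.572, 0.071]
force: [4.0, 0.2, -0.1]
opening: 0.0298
```

Run:
```python
from h import *
s=read_state();M=R.from_rotvec(s['orientation']).as_matrix();print(s['t'],np.arctan2(M[1,1],M[0,1]),s['tool_pos'],s['opening'],s['force'],(s['tool_pos']-[0.55600914,0.02571122,0.1122064])@M)
```

```text
9.75 1.660203925809024 [ 0.56539077 -0.07420453  0.11221705] 0.029758302486795115 [ 3.98719226  0.17164965 -0.1091532 ] [-7.39341063e-05 -1.00354312e-01  4.22682313e-04]
```

Emit:
apply_moves(series=[{"jaw":1,"linear":[0,-0.0017,0],"roll":0},{"jaw":1,"linear":[0,-0.0035,0],"roll":0},{"jaw":1,"linear":[0,-0.0035,0],"roll":0}])

```text
t: 10.12
tool_pos: [0.5655, -0.0762, 0.1122]
orientation: [-0.07, 1.572, 0.071]
force: [1.8, 2.3, 1.6]
opening: 0.0299
```

Emit:
apply_moves(series=[{"jaw":1,"linear":[0,-0.0017,0],"roll":0},{"jaw":1,"linear":[0,-0.0017,0],"roll":0}])

```text
t: 10.38
tool_pos: [0.5657, -0.0775, 0.1122]
orientation: [-0.07, 1.571, 0.07]
force: [2.5, 2.2, 0.8]
opening: 0.0298
```

Emit:
apply_moves(series=[{"jaw":1,"linear":[0,-0.0017,0],"roll":0},{"jaw":1,"linear":[0,-0.0017,0],"roll":0}])

```text
t: 10.62
tool_pos: [0.5659, -0.079, 0.1122]
orientation: [-0.07, 1.571, 0.07]
force: [2.8, -0.8, 0.5]
opening: 0.0299
```

Emit:
apply_moves(series=[{"jaw":1,"linear":[0,-0.0017,0],"roll":0},{"jaw":1,"linear":[0,-0.0017,0],"roll":0}])

```text
t: 10.88
tool_pos: [0.566, -0.0806, 0.1122]
orientation: [-0.071, 1.571, 0.069]
force: [3.2, -2.8, -0.0]
opening: 0.0298
```

Emit:
apply_moves(series=[{"jaw":1,"linear":[0,-0.0017,0],"roll":0},{"jaw":1,"linear":[0,-0.0017,0],"roll":0}])

```text
t: 11.12
tool_pos: [0.5661, -0.0819, 0.1122]
orientation: [-0.071, 1.571, 0.069]
force: [3.3, -1.8, 0.4]
opening: 0.0298
```

Run:
```python
from h import *
for i in range(2):
    s=read_state();M=R.from_rotvec(s['orientation']).as_matrix();print(s['t'],s['tool_pos'],s['force'],(s['tool_pos']-[0.55600914,0.02571122,0.1122064])@M)
    c=snap('wrist','w3.png')
np.savez('pics/w3s.npz',M=M,p=s['tool_pos'])
c=snap('top','top3.png')
a=cv2.resize(c['pixels'][215:265,280:380],None,fx=4,fy=4,interpolation=cv2.INTER_CUBIC)
w=dict(np.load('pics/w3.png.npz'))['pixels'][100:400,100:500]
o=np.zeros((500,400,3),np.uint8);o[:200]=a;o[200:]=w;cv2.imwrite('pics/c3.png',o)
```

```text
11.125 [ 0.56612122 -0.08190687  0.1122044 ] [ 3.26833793 -1.84667062  0.3881834 ] [ 0.00015106 -0.10809068  0.00053728]
11.175 [ 0.56612639 -0.08193548  0.11219632] [ 2.10916905 -1.47291624  0.73365695] [ 0.00016302 -0.10811959  0.00054609]
```

View pics/c3.png

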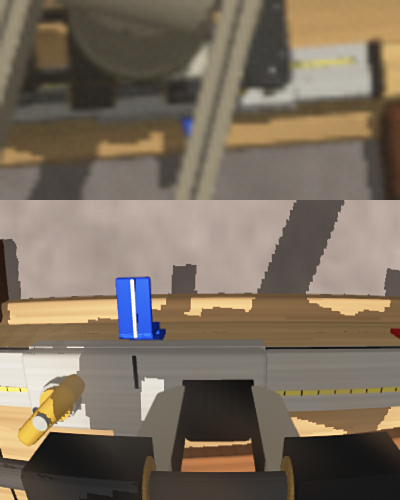

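Run:
```python
from h import *
c=dict(np.load('pics/w3.png.npz'));s=np.load('pics/w3s.npz');p=c['pixels'].astype(int)
f=lambda u,v,z:wray(c,s['M'],s['p'],u,v,z)
for v in (190,200,210,220,228): # white line
    r=p[v,222:246].min(axis=1); w=np.clip(r-120,0,None); u=222+(w*np.arange(24)).sum()/max(w.sum(),1); print('line',v,u,(f(u,v,.097)@s['M'])[1])
for v in range(258,288,5):
    r=p[v,226:246].max(axis=1); w=np.clip(80-r,0,None); u=226+(w*np.arange(20)).sum()/max(w.sum(),1); print('ptr',v,u,(f(u,v,.106)@s['M'])[1])
```

```text
line 190 232.17564402810305 -0.1755073410783117
line 200 232.671875 -0.1755124650683948
line 210 233.3908523908524 -0.17542090097255028
line 220 233.98191214470285 -0.17541730363352465
line 228 234.46099290780143 -0.17542629598832468
ptr 258 233.6918604651163 -0.17478940792088943
ptr 263 234.19310344827585 -0.1747336609309689
ptr 268 234.67375886524823 -0.1746936831508768
ptr 273 235.12612612612614 -0.17467377041894325
ptr 278 235.54285714285714 -0.1746781309995546
ptr 283 236.04 -0.1746449393042663
```

Emit:
apply_moves(series=[{"jaw":1,"linear":[0,-0.001,0],"roll":0},{"jaw":1,"linear":[0,-0.001,0],"roll":0},{"jaw":1,"linear":[0,-0.001,0],"roll":0}])

```text
t: 11.65
tool_pos: [0.5661, -0.0823, 0.1122]
orientation: [-0.071, 1.571, 0.069]
force: [3.4, 1.4, 1.0]
opening: 0.0297
```

Emit:
apply_moves(series=[{"jaw":1,"linear":[0,0,0],"roll":0},{"jaw":1,"linear":[0,0,0],"roll":0},{"jaw":1,"linear":[0,0,0],"roll":0},{"jaw":1,"linear":[0,0,0],"roll":0},{"jaw":1,"linear":[0,0,0],"roll":0}])

```text
t: 12.28
tool_pos: [0.5661, -0.0823, 0.1122]
orientation: [-0.071, 1.571, 0.069]
force: [2.6, 0.0, 1.0]
opening: 0.0299
```

Run:
```python
from h import *
s=read_state();M=R.from_rotvec(s['orientation']).as_matrix();c=snap('wrist','w4.png');p=c['pixels'].astype(int)
f=lambda u,v,z:wray(c,M,s['tool_pos'],u,v,z)
L=[];P=[]
for v in (195,205,215,225):
    w=np.clip(p[v,222:246].min(axis=1)-120,0,None);L.append((f(222+(w*np.arange(24)).sum()/w.sum(),v,.097)@M)[1])
for v in (258,265,272,279):
    w=np.clip(80-p[v,226:246].max(axis=1),0,None);P.append((f(226+(w*np.arange(20)).sum()/w.sum(),v,.106)@M)[1])
print(s['tool_pos'],s['force'],s['opening'],'ptr-line',np.mean(P)-np.mean(L))
a,b=[],0
```

```text
[ 0.5661303  -0.08226072  0.11218962] [2.59233371 0.02820485 0.96849016] 0.02990291318533794 ptr-line 0.0004227895228447742
```

View pics/w4.png

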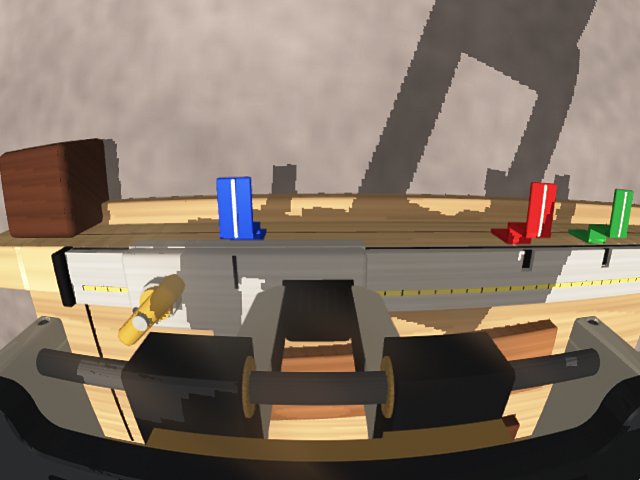

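The pointer (235,257) lines up with the blue flag's white line (234,225), about 0.4 mm off. The nut is still turned, the grip is held and the force along the rail is about zero, so I'm handing in.

```bash
python3 -c "
from h import *
print(close_job())"
```

```text
the job is handed in; nothing more can be done
None
```

The stop is set at the blue flag's notch, and the job was handed in at about 12.3 s with the gripper still holding the black grip.

- **Wing nut:** I turned it about 1.34 rad anticlockwise. The wrist camera showed the wings going from about 1.06 to 2.43 rad, past the 0.9 rad needed.
- **Slide:** I took the grip across its 30 mm side with a 25 N grip and slid the stop about 108 mm. The force along the rail went from +2.3 N (friction) to -2.8 N as the ball pulled in, then settled near zero in the notch.
- **Last check:** The pointer was 0.4 mm from the blue flag's white line, within the 2 mm allowed. The finger opening was 29.9 mm, which matches the 30 mm grip.
- **Measurement spread:** My earlier estimates of the distance to slide ranged from 104 to 109 mm. I therefore set the final position by force and the close-up picture.
- **Not measured:** I did not re-measure the loose items at the end. Nothing in the moves or the pictures suggested any contact with them.

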